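Hang the plier rack on both hooks of the bench stand

ROBOT

A 6-joint arm with a two-finger parallel gripper is mounted at the origin on the work surface. World frame = base frame: x ahead of the robot, y to its left, z up, the work surface at z = 0. Lengths are in mm, angles in rad, forces in N, time in s.
With the tool pointing down it reaches from about 375 to 925 mm from the base axis. Payload 5.7 kg.
Tool frame: the origin (TCP) lies at the very end of the fingers, on their centre line; the grasp point (between the pads) lies 19 mm behind it (pinch_z is the distance from the TCP to the grasp point, in mm); z points along the fingers, y is the line along which they close (so a half turn about z gives the same grasp; the last joint's range is limited). The gripper opens to 85 mm and grips with 20 to 120 N. Pads are 22 mm wide; open, the fingers measure 114 mm over their backs; the gripper's body (76 mm by 85 mm) begins 54 mm behind the grasp point. The pads swing forward as they close: fully open they stand 13 mm farther back than shut.
Start: joints at [-1.389, 0.359, 1.51, -0, 1.272, -0.115], TCP at [175.462, -573.739, 231.267] pointing down, gripper open.
Joint ranges: [-2.97, 2.97], [-1.01, 2.36], [0.21, 2.38], [-0.96, 4.11], [0.2, 2.71], [-2.98, 2.98]. Speed limits (rad/s): [2.39, 2.39, 3.14, 3.14, 3.14, 3.14].

INTERFACE

Orientations are given as a unit quaternion [w, x, y, z].
In Python, from bench import observe, camera, camera_model, sign_off, search_frame, regions_of, pinch_z gives the robot as it stands. The module is installed in compiled form; this text tells all that it offers.
- The arm moves only by the tool move_arm, never from a script. Its argument "motion" is a list of rows, each an object of numbers: "jaw": the gripper command: -1 is fully open, 1 is shut, values between are in proportion; "x", "y", "z": the shift along the tool's x, y, z in mm; "spin": the turn about the tool's z in rad. In form: [{"jaw": .., "x": .., "y": .., "z": .., "spin": ..}, ...]. A call has 1 to 8 rows; each row is the pose to reach, as a shift and turn from the pose commanded when the call began, along the tool's axes at that moment; what a row does not reach only later rows make up. A row lasts 1/12 s, in which the tool goes at most 41.7 mm and 7.16 degrees, less where a joint would pass 70% of its speed; a pose out of reach is approached as far as the arm can. A call with a gripper value outside its range is refused whole. The fingers move at their own pace and stop on an object; the grip force is fixed at half the most. Time passes only in rows, so rows that repeat a pose let the fingers close. It gives the time, the measured TCP pose, the force, the opening and the grip force at its end, in the units of the state.
- observe(): the state, without advancing time (a new reading comes with each control period).
- camera(name): name is "side" or "top" or "wrist"; returns the picture (384x512x3 uint8, blue, green, red); there is no depth.
- camera_model(name): a dict with "fx", "fy", "cx", "cy" (pixels), "k1" (the pictures are not rectified: a ray, as slopes to the right and down, at radius r is drawn at 1 + k1 r^2 times it, then the intrinsics apply), "rvec" (rotation vector, rad) and "tvec" (3), from world to camera coordinates, as OpenCV has them. Camera axes: x right, y down, z forward; pixel columns grow to the right and rows downward; lengths in mm; the calibration is good to about 2 mm. A picture is of the moment at which its call begins: read the wrist's pose just before it. camera_model takes no time and is no camera call; for the wrist camera it gives the pose at the moment of the call.
- sign_off(): hands the job in; it is judged then, once.
Trained networks look in the newest picture that a camera, given by its name, has taken for a name from the list of things; names that differ only in an ending like _2 or _b are one class to them, and where a whole thing is asked for, a point or a joint stands for the part that bears it (a point fixed in the world has none). Each returns a list of dicts, best first, with "confidence" (0 to 1); they miss things now and then, are a little off and sometimes report something else, mostly with a low value. They report only what shows in the picture. A call takes as long as a camera call.
- search_frame(camera, name): "extent" ([left, top, right, bottom] in pixels, round what is visible of it).
- regions_of(camera, name): "pixels" (384x512 bool, what is visible of it) and "extent" ([left, top, right, bottom] in pixels, round what is visible of it).
The state is a dict: "time": time; "qpos": joint angles; "qvel": joint speeds; "joint_efforts": joint torques, N m; "eef_pos": TCP position; "orientation": TCP orientation; "wrist_force": force on the tool from outside, world axes, zero at the start; "moment": the same for the moment, N m; "width": opening from 0.0 (shut) to 1.0 (fully open); "grip_force": force on a finger pad.
Only numpy, scipy, OpenCV 4.12 (cv2) and the standard library are available. Lean on these libraries where they do the work, as an engineer would, in place of code of your own. Each camera call takes 0.05 s, during which the arm holds its last target. There are 200 camera calls.

TASK

Pick up the plier rack that stands on the bench and hang it by its top bar in both hooks of the stand. The hooks are springy and were clamped by hand at unknown, unequal heights, so feel for them: lower gently, never pressing either hook with more than 9 N, and keep hold of the rack for a second with both hooks carrying some of its weight before you let go. Leave the other things on the bench where they are.

Things in the scene. Friction and masses are not known exactly. Their poses are not given: they have to be found in the camera images.
- rack: Plier rack: upright aluminium frame, about 0.55 kg, 380 mm wide (y), 137 mm high (z), on two feet 60 mm long (x) at y = +-130 mm. Origin: underside of the feet, in the middle. On top a round 12 mm steel bar along y, axis 125 mm above the origin. 12 mm square posts at y = +-130 mm; two rails 6 mm thick between them at heights 30 and 68 mm. Both ends alike: either may go on either hook.
- rack_grip (a point): Centre of the black flat-sided grip sleeve at the bar's mid-length, on the bar's axis: 16 mm thick (x), 80 mm long (y), 24 mm high (z), to be pinched across its thickness from above. In a 25 N grip the rack pivots between the fingers (about the pinching line) when one end is pushed up with a few newtons; the bar so levels itself onto both hooks.
- rack_end_a (a point): Point on the bar's axis at the rack's y = +158 mm: middle of a bare neck of the 12 mm bar (from 136 mm at the post to 180 mm at the 24 mm black end cap), which is to lie in a hook
- rack_end_b (a point): The same on the other end, at the rack's y = -158 mm
- stand: Fixed hook stand: base plate 90 x 420 x 12 mm with an upright near each end, centred at x = +75 mm, and a cross beam behind them carrying the hooks. Origin: on the bench, halfway between the points below the two hooks; x points from the hooks to the uprights (away from the robot), y to the left hook, z up. Hooks at x = 0, y = +-158 mm.
- upright_left: Left (+y) upright of the stand (22 mm square column, top 285 mm above the bench), with the hook clamped to it: 8 mm steel wire bent to a U open upward, flat bottom, sides leaning outward. The 12 mm bar enters with 12 mm to spare either way in x at the mouth, 1 mm at the bottom. Origin: on the bench straight below the hook's seat (stand's y = +158 mm); axes as the stand's.
- upright_right: Right (-y) upright of the stand (22 mm square column, top 285 mm above the bench), with the hook clamped to it: 8 mm steel wire bent to a U open upward, flat bottom, sides leaning outward. The 12 mm bar enters with 12 mm to spare either way in x at the mouth, 1 mm at the bottom. Origin: on the bench straight below the hook's seat (stand's y = -158 mm); axes as the stand's.
- nominal_left (a point): NOMINAL place of the bar's axis when seated in the left hook, 175 mm above the bench. The real seat lies straight above or below it, anywhere within 21 mm either way: the beam with both hooks was set by hand, and each hook again, so that left and right differ by up to 10 mm. No measured pose shows this. Under load each hook springs down, 8 N per mm.
- nominal_right (a point): The same for the right hook. The two tips of each hook stand 40 mm above the seated bar's axis, so at most 236 mm above the bench. Carried with the bar just above the hook tips, the rack's posts and feet (outer faces 276 mm apart) pass between the hooks only when it comes in square and centred along x.
- station: bystander: teal soldering station 110 x 100 x 79 mm, origin under its middle
- spool: bystander: white solder spool, 52 mm diameter, 42 mm high, origin under its middle
- block: bystander: white plastic block 55 x 55 x 35 mm, origin under its middle
- driver: bystander: screwdriver lying along its x, origin under its middle

How it is judged (in metres and radians):
On the way, in this order (a step that is already met when the one before it is completed fails the run):
1. the rack is held by the gripper, lifted at least 60 mm off the bench (contact force between the fingers and rack above 1 N and height (world z) of rack above 0.06 m), for 0.1 s.
2. still held by the gripper, the rack's bar lies down in both hooks and each hook carries more than 1 N of it, for half a second (z of each of rack_end_a, rack_end_b in the frame of stand below 0.1985 m and x of rack_end_a in the frame of stand between -0.009 and 0.009 m and x of rack_end_b in the frame of stand between -0.009 and 0.009 m and contact force between rack and upright_left above 1 N and contact force between rack and upright_right above 1 N and contact force between the fingers and rack above 1 N), for 0.5 s.
At the end, for the whole second after the job is handed in: The rack hangs at rest: at both ends the bar's axis is within 9 mm of the seats in the stand's x and lower than 198.5 mm above the bench (down inside the hooks), and each hook carries more than 1 N (z of each of rack_end_a, rack_end_b in the frame of stand below 0.1985 m and x of rack_end_a in the frame of stand between -0.009 and 0.009 m and x of rack_end_b in the frame of stand between -0.009 and 0.009 m and contact force between rack and upright_left above 1 N and contact force between rack and upright_right above 1 N and linear speed of rack below 0.02 m/s and angular speed of rack below 0.15 rad/s); the robot touches nothing.
It fails at once if the left hook or upright is pressed with more than 9 N (contact force between rack and upright_left above 9 N).
It fails at once if the right hook or upright is pressed with more than 9 N (contact force between rack and upright_right above 9 N).
It fails at once if a bystander (soldering station, spool, block or screwdriver) is moved by more than 20 mm (distance of any of station, spool, block, driver from where it was at the start of the episode above 0.02 m).
It also fails if it takes over 56 s, if anything falls off the work surface, if the arm or the gripper's body presses on something with over 40 N, if the wrist force passes 120 N, or if a joint passes its speed limit or range.

## Working session

There is one attempt and no reset: what is moved stays moved. The work goes in short steps, Python scripts to look and compute and a tool call to move; the robot and the scene stay as the last step left them, time stands still between calls to the robot, and variables do not carry over. Pictures are saved under pics/ and viewed, at most 10 in all, crops included, and the job is handed in when it is done.

Besides the shell and the picture viewer there is one more tool, called after "Request:" as a command line: name --argument value ..., lists and objects as JSON in quotes. move_arm: Moves the arm, as the interface text tells. Its arguments: {"type":"object","properties":{"motion":{"type":"array"}},"required":["motion"]}

```bash
mkdir -p pics; cat > h.py <<'E'
import numpy as np, cv2
from bench import *
from scipy.spatial.transform import Rotation as R
def ray(m,px):
    k=np.array([[m['fx'],0,m['cx']],[0,m['fy'],m['cy']],[0,0,1.]])
    u=cv2.undistortPoints(np.array([[px]],float),k,np.array([m['k1'],0,0,0,0]))[0,0]
    Rm=cv2.Rodrigues(np.array(m['rvec'],float))[0]; t=np.array(m['tvec'],float).ravel()
    d=Rm.T@np.array([u[0],u[1],1]); return -Rm.T@t, d/np.linalg.norm(d)
def atz(m,px,z):
    c,d=ray(m,px); return c+d*(z-c[2])/d[2]
def tri(*obs):
    A=np.zeros((3,3));b=np.zeros(3);L=[]
    for m,px in obs:
        c,d=ray(m,px);P=np.eye(3)-np.outer(d,d);A+=P;b+=P@c;L.append((c,P))
    x=np.linalg.solve(A,b); return x,[np.linalg.norm(P@(x-c)) for c,P in L]
def proj(m,X):
    k=np.array([[m['fx'],0,m['cx']],[0,m['fy'],m['cy']],[0,0,1.]])
    return cv2.projectPoints(np.array(X,float).reshape(-1,1,3),np.array(m['rvec'],float),np.array(m['tvec'],float),k,np.array([m['k1'],0,0,0,0]))[0].reshape(-1,2)
E
python3 - <<'E'
from h import *
o=observe(); print({k:np.round(v,3) for k,v in o.items()}, pinch_z)
for c in ('top','side'):
    im=camera(c); cv2.imwrite(f'pics/{c}0.png',im)
    m=camera_model(c); print(c,{k:np.round(v,3) for k,v in m.items()}, ray(m,(256,192)))
    for n in ('rack','rack_grip','rack_end_a','stand','upright_left','nominal_left','station','spool','block','driver'):
        try: print(n,[(round(r['confidence'],2),np.round(r['extent']).tolist()) for r in search_frame(c,n)][:4])
        except Exception as e: print(n,e)
E
```

```text
{'time': np.float64(0.0), 'qpos': array([-1.389,  0.36 ,  1.511,  0.   ,  1.272, -0.115]), 'qvel': array([-0.   ,  0.001, -0.003, -0.   , -0.   ,  0.001]), 'joint_efforts': array([-3.0000e-03, -5.2763e+01, -2.7862e+01, -0.0000e+00,  1.3000e-02,
       -0.0000e+00]), 'eef_pos': array([ 175.34 , -573.108,  230.428]), 'orientation': array([-0.001,  0.989,  0.148, -0.   ]), 'wrist_force': array([-0.11 , -0.393, -0.6  ]), 'moment': array([-0.017,  0.047, -0.054]), 'grip_force': np.float64(0.0), 'width': np.float64(0.997)} 18.700000000000003
top {'fx': np.float64(463.128), 'fy': np.float64(463.128), 'cx': np.float64(247.648), 'cy': np.float64(189.846), 'k1': np.float64(-0.106), 'rvec': array([ 2.08 , -2.134,  0.184]), 'tvec': array([  40.005,  581.74 , 1231.431])} (array([ 329.31929967,   -1.66489074, 1322.11587703]), array([ 0.19139381,  0.00293506, -0.98150894]))
rack [(0.92, [174.0, 212.0, 318.0, 255.0])]
rack_grip [(0.95, [169.0, 208.0, 316.0, 254.0])]
rack_end_a [(0.79, [166.0, 207.0, 316.0, 253.0])]
stand []
upright_left [(0.74, [168.0, 106.0, 304.0, 159.0])]
nominal_left []
station 
[... 459 characters left out ...]
.53120272, 753.25151512]), array([ 0.47373888, -0.62804657, -0.61735645]))
rack [(0.62, [216.0, 178.0, 325.0, 264.0]), (0.49, [238.0, 108.0, 259.0, 182.0])]
rack_grip [(0.62, [215.0, 173.0, 323.0, 268.0])]
rack_end_a [(0.67, [216.0, 179.0, 326.0, 267.0]), (0.29, [151.0, 107.0, 261.0, 240.0])]
stand [(0.91, [151.0, 106.0, 265.0, 242.0])]
upright_left [(0.93, [150.0, 122.0, 241.0, 226.0])]
nominal_left [(0.84, [153.0, 124.0, 240.0, 228.0])]
station [(0.7, [143.0, 287.0, 208.0, 360.0])]
spool [(0.54, [152.0, 107.0, 268.0, 241.0]), (0.53, [300.0, 139.0, 312.0, 156.0]), (0.47, [143.0, 286.0, 208.0, 359.0])]
block [(0.82, [339.0, 161.0, 353.0, 177.0])]
driver [(0.55, [104.0, 286.0, 117.0, 326.0])]
```

```bash
python3 - <<'E'
import cv2
a=cv2.imread('pics/top0.png'); b=cv2.imread('pics/side0.png')
a=cv2.resize(a[90:270,150:350],(800,600)[:1]+(600,) if 0 else (667,600),interpolation=cv2.INTER_CUBIC)
cv2.imwrite('pics/top0c.png',a)
b=cv2.resize(b[90:290,130:360],(690,600),interpolation=cv2.INTER_CUBIC); cv2.imwrite('pics/side0c.png',b)
E
```

```text
(no output)
```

View pics/top0c.png

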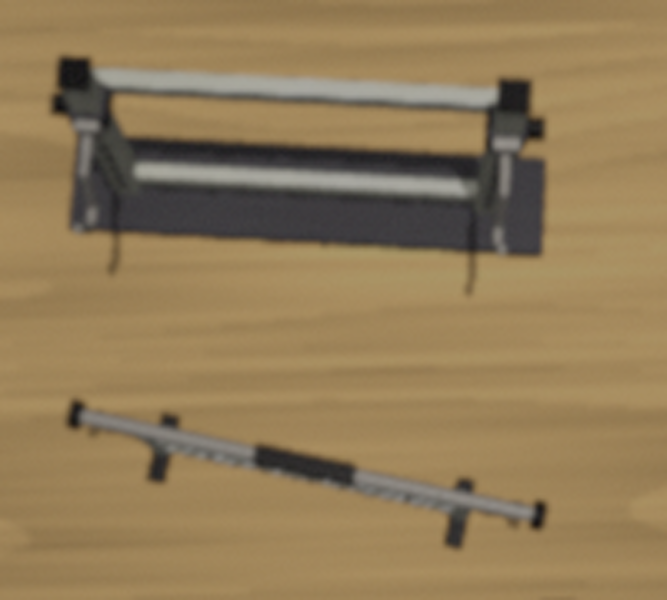

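View pics/side0c.png

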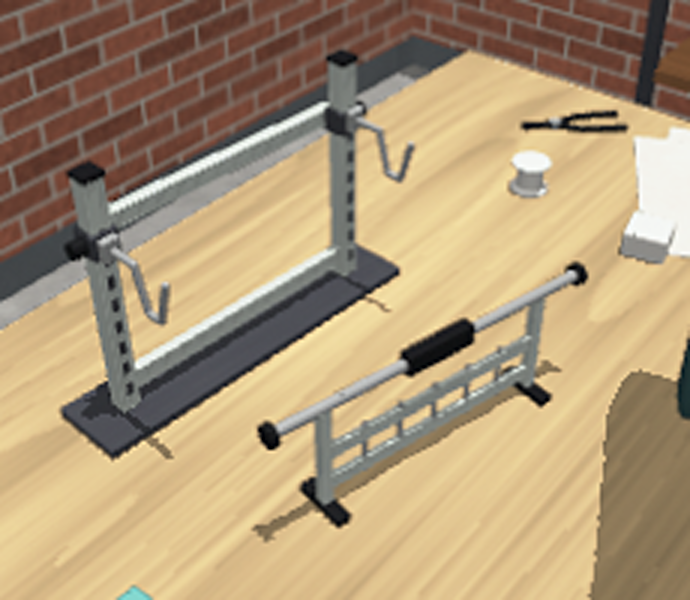

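The top view shows the stand above with its hooks toward the robot, and the rack below: grip at crop (305,465), caps at (75,413) and (538,514). The side view shows grip (438,347), caps (269,435) and (577,273), and hook bottoms at about (158,320) and (400,180). The bystanders are well clear.

```bash
python3 - <<'E'
from h import *
mt,ms=camera_model('top'),camera_model('side')
T=lambda x,y:(x/3.335+150-.35,y/3.3333+90-.35)
S=lambda x,y:(x/3+130-.33,y/3+90-.33)
def t(n,a,b):
    x,e=tri((mt,T(*a)),(ms,S(*b))); print(n,x.round(1),np.round(e,1)); return x
A=t('capL',(75,413),(269,435));B=t('capR',(538,514),(577,273));G=t('grip',(305,465),(438,347))
d=A-B; print('rack len',np.linalg.norm(d),'yaw',np.arctan2(-d[0],d[1]), 'mid',(A+B)/2)
t('postL top',(75,73),(87,172)); t('postR top',(514,96),(342,60))
im=cv2.imread('pics/top0.png').astype(int)
for n,p in dict(a=(72,231),b=(543,254),c=(546,158)).items(): print('plate',n,atz(mt,T(*p),12).round(1))
for n,p in dict(a=(113,455),b=(65,410),c=(398,270)).items(): print('plate side',n,atz(ms,S(*p),12).round(1))
m=camera_model('wrist'); o=observe(); c,d=ray(m,(256,192)); print('wrist cam',c.round(),d.round(3),o['eef_pos'].round())
Rt=R.from_quat(np.roll(o['orientation'],-1)); print('cam in tool',Rt.inv().apply(c-o['eef_pos']).round(1),Rt.inv().apply(d).round(3), {k:m[k] for k in('fx','cx','cy')}); print(Rt.as_matrix().round(3))
E
```

```text
capL [511.7 224.3 122.9] [0.2 0.2]
capR [ 423.1 -136.2  122.9] [0.3 0.3]
grip [466.7  43.6 122.2] [0.8 0.8]
rack len 371.2477852611605 yaw -0.2408656609760798 mid [467.418383    44.01856131 122.89938248]
postL top [735.7 198.  279.9] [0.9 0.9]
postR top [ 708.7 -116.5  276.9] [0.8 0.8]
plate a [691.  249.3  12. ]
plate b [ 657.7 -164.2   12. ]
plate c [ 745.3 -171.5   12. ]
plate side a [689.9 259.   12. ]
plate side b [775.2 247.7  12. ]
plate side c [ 656.  -151.4   12. ]
wrist cam [ 256. -550.  373.] [-0.324 -0.091 -0.942] [ 175. -574.  231.]
cam in tool [  84.3    0.9 -141.9] [-0.336 -0.008  0.942] {'fx': 338.63936692534475, 'cx': 258.76285064364026, 'cy': 189.50983706862635}
[[ 0.956  0.292 -0.   ]
 [ 0.292 -0.956  0.   ]
 [ 0.    -0.    -1.   ]]
```

```bash
cat >> h.py <<'E'
def delta(x,y,z,ang):
    "shift in tool axes and spin to bring TCP to x,y,z with tool y at world angle ang"
    o=observe(); M=R.from_quat(np.roll(o['orientation'],-1)).as_matrix()
    d=M.T@(np.array([x,y,z])-o['eef_pos']); a=np.arctan2(M[1,1],M[0,1])
    print('t',o['time'],'tcp',o['eef_pos'].round(1),'ang',a.round(4),'tilt',M[:2,2].round(4),'F',o['wrist_force'].round(2),'M',o['moment'].round(3),'w',round(float(o['width']),3),'g',o['grip_force'])
    print('delta',d.round(1),'spin',round(-(ang-a),4),'rows',np.linalg.norm(d)/41.7)
E
python3 -c "
from h import *
delta(600,80,430,-0.16)"
```

```text
t 1.1 tcp [ 175.5 -573.7  231.2] ang -1.274 tilt [-0.      0.0002] F [-0.46 -0.34 -0.62] M [ 0.05   0.049 -0.025] w 1.005 g 0.0
delta [ 597.2 -501.  -198.7] spin -1.114 rows 19.29053980139523
```

Request:
move_arm --motion '[{"jaw":-1,"x":597,"y":-501,"z":-199,"spin":-1.11},{"jaw":-1,"x":597,"y":-501,"z":-199,"spin":-1.11},{"jaw":-1,"x":597,"y":-501,"z":-199,"spin":-1.11},{"jaw":-1,"x":597,"y":-501,"z":-199,"spin":-1.11},{"jaw":-1,"x":597,"y":-501,"z":-199,"spin":-1.11},{"jaw":-1,"x":597,"y":-501,"z":-199,"spin":-1.11},{"jaw":-1,"x":597,"y":-501,"z":-199,"spin":-1.11},{"jaw":-1,"x":597,"y":-501,"z":-199,"spin":-1.11}]'

```text
time: 1.77
eef_pos: [351.9, -301.1, 314.5]
orientation: [0.0, 0.795, 0.606, 0.0]
wrist_force: [0.8, 0.2, -0.2]
width: 0.999
grip_force: 0.0
```

```bash
python3 -c "
from h import *
delta(600,80,430,-0.16)"
```

```text
t 1.7667 tcp [ 351.9 -301.1  314.5] ang -0.2683 tilt [ 0.0005 -0.0003] F [ 0.83  0.17 -0.2 ] M [-0.016 -0.002 -0.028] w 0.999 g 0.0
delta [ 433.2  138.3 -115.5] spin -0.1083 rows 11.250720771944055
```

Request:
move_arm --motion '[{"jaw":-1,"x":433,"y":138,"z":-115,"spin":-0.108},{"jaw":-1,"x":433,"y":138,"z":-115,"spin":-0.108},{"jaw":-1,"x":433,"y":138,"z":-115,"spin":-0.108},{"jaw":-1,"x":433,"y":138,"z":-115,"spin":-0.108},{"jaw":-1,"x":433,"y":138,"z":-115,"spin":-0.108},{"jaw":-1,"x":433,"y":138,"z":-115,"spin":-0.108},{"jaw":-1,"x":433,"y":138,"z":-115,"spin":-0.108},{"jaw":-1,"x":433,"y":138,"z":-115,"spin":-0.108}]'

```text
time: 2.43
eef_pos: [529.7, -31.0, 396.3]
orientation: [0.0, 0.763, 0.646, 0.0]
wrist_force: [0.0, -0.9, 0.7]
width: 1.003
grip_force: 0.0
```

```bash
python3 -c "
from h import *
delta(600,80,430,-0.16)"
```

```text
t 2.4333 tcp [529.7 -31.  396.3] ang -0.1658 tilt [ 0.0005 -0.0001] F [ 0.02 -0.95  0.69] M [-0.027 -0.009 -0.015] w 1.003 g 0.0
delta [121.1  51.  -33.7] spin -0.0058 rows 3.251958000957896
```

Request:
move_arm --motion '[{"jaw":-1,"x":121,"y":51,"z":-34,"spin":-0.006},{"jaw":-1,"x":121,"y":51,"z":-34,"spin":-0.006},{"jaw":-1,"x":121,"y":51,"z":-34,"spin":-0.006},{"jaw":-1,"x":121,"y":51,"z":-34,"spin":-0.006},{"jaw":-1,"x":121,"y":51,"z":-34,"spin":-0.006},{"jaw":-1,"x":121,"y":51,"z":-34,"spin":-0.006}]'

```text
time: 2.93
eef_pos: [599.2, 78.0, 429.1]
orientation: [-0.0, 0.761, 0.649, -0.001]
wrist_force: [-0.7, 0.5, -0.9]
width: 1.003
grip_force: 0.0
```

```bash
python3 - <<'E'
from h import *
delta(600,80,430,-0.16)
m=camera_model('wrist'); im=camera('wrist'); import pickle; pickle.dump(m,open('w1.pkl','wb'))
cv2.imwrite('pics/w1.png',im); cv2.imwrite('pics/w1b.png',cv2.resize(im,(800,600),interpolation=cv2.INTER_CUBIC))
for n in ('rack_grip','upright_left','upright_right'):
    print(n,[(round(r['confidence'],2),np.round(r['extent']).tolist()) for r in search_frame('wrist',n)][:4])
E
```

```text
t 2.9333 tcp [599.2  78.  429.1] ang -0.1586 tilt [-0.0009 -0.0006] F [-0.73  0.48 -0.95] M [-0.031 -0.038  0.004] w 1.003 g 0.0
delta [ 2.1  0.5 -0.9] spin 0.0014 rows 0.055511899154589435
rack_grip [(0.55, [157.0, 26.0, 207.0, 299.0])]
upright_left [(0.86, [278.0, 4.0, 429.0, 270.0])]
upright_right []
```

View pics/w1b.png

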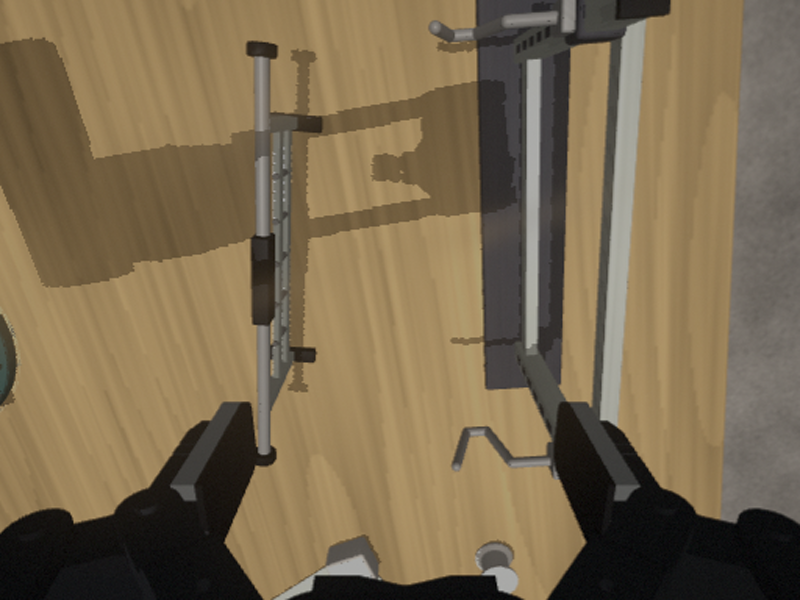

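The wrist view shows the rack bar running vertically (caps at (261,49) and (264,457), grip (263,280)). The left hook is at the top (tip (436,28)), and the right hook at the bottom (tip (456,467), seat (478,430), bend (513,461)).

```bash
python3 - <<'E'
from h import *; import pickle
mt,ms,mw=camera_model('top'),camera_model('side'),pickle.load(open('w1.pkl','rb'))
T=lambda x,y:(x/3.335+150-.35,y/3.3333+90-.35)
S=lambda x,y:(x/3+130-.33,y/3+90-.33)
W=lambda x,y:(x/1.5625-.18,y/1.5625-.18)
def t(n,*o):
    x,e=tri(*o); print(n,x.round(1),np.round(e,1)); return x
A=t('capL',(mt,T(75,413)),(ms,S(269,435)),(mw,W(261,49)))
B=t('capR',(mt,T(538,514)),(ms,S(577,273)),(mw,W(264,457)))
t('grip',(mt,T(305,465)),(ms,S(438,347)),(mw,W(263,280)))
d=A-B;print((A+B)/2,np.arctan2(-d[0],d[1]),np.linalg.norm(d))
for s,a in (('R',((456,467),(411,147),(478,430),(396,179),(513,461),(373,129))),('L',((436,28),(165,287),(464,36),(156,319),(507,20),(118,252)))):
    tip=t(s+'tip',(mw,W(*a[0])),(ms,S(*a[1])));bot=t(s+'bot',(mw,W(*a[2])),(ms,S(*a[3])));t(s+'bend',(mw,W(*a[4])),(ms,S(*a[5])))
# plate corners from wrist
for p in ((487,389),(563,386)): print('plate',atz(mw,W(*p),12).round(1))
p=np.array([atz(mw,W(*q),12) for q in ((478,60),(487,389))]);d=p[0]-p[1];print('plate edge yaw',np.arctan2(-d[0],d[1]))
E
```

```text
capL [511.  224.  123.7] [0.4 1.  1.3]
capR [ 422.6 -136.5  124.8] [0.4 1.7 2. ]
grip [466.3  43.  123. ] [0.5 1.7 1.7]
[466.76997016  43.74582535 124.20921911] -0.24043666232658636 371.111078639694
Rtip [ 611.3 -109.8  213.5] [2.7 2.7]
Rbot [ 634.6 -114.6  162.9] [0.8 0.8]
Rbend [ 656.4 -105.2  221. ] [3.1 3.1]
Ltip [639.8 206.8 206.2] [1.2 1.2]
Lbot [661.9 204.4 158.7] [1. 1.]
Lbend [685.7 207.3 221.9] [8. 8.]
plate [ 659.2 -162.9   12. ]
plate [ 748.8 -173.2   12. ]
plate edge yaw -0.0836708008825425
```

```bash
python3 -c "
from h import *
delta(466.8,43.7,170,-0.2405)"
```

```text
t 3.1333 tcp [598.5  76.5 429.3] ang -0.1617 tilt [-0.0009 -0.0003] F [-0.12 -0.76  0.  ] M [ 0.082 -0.002 -0.013] w 1.003 g 0.0
delta [ -53.5 -124.5  259.4] spin 0.0788 rows 7.0190029194342785
```

Request:
move_arm --motion '[{"jaw":-1,"x":-53.5,"y":-124.5,"z":259,"spin":0.079},{"jaw":-1,"x":-53.5,"y":-124.5,"z":259,"spin":0.079},{"jaw":-1,"x":-53.5,"y":-124.5,"z":259,"spin":0.079},{"jaw":-1,"x":-53.5,"y":-124.5,"z":259,"spin":0.079},{"jaw":-1,"x":-53.5,"y":-124.5,"z":259,"spin":0.079},{"jaw":-1,"x":-53.5,"y":-124.5,"z":259,"spin":0.079},{"jaw":-1,"x":-53.5,"y":-124.5,"z":259,"spin":0.079},{"jaw":-1,"x":-53.5,"y":-124.5,"z":259,"spin":0.079}]'

```text
time: 3.8
eef_pos: [455.6, 44.1, 163.8]
orientation: [-0.006, 0.787, 0.617, -0.007]
wrist_force: [-1.5, -0.8, -0.5]
width: 1.001
grip_force: 0.0
```

```bash
python3 - <<'E'
from h import *
im=camera('wrist'); m=camera_model('wrist')
delta(466.8,43.7,106,-0.2405)
y=np.array([-np.sin(-.2405),np.cos(-.2405),0])
P=np.array([466.8,43.7,125])
pts=proj(m,[P+y*40,P-y*40,P-y*100]); print(pts)
for p in pts: cv2.circle(im,tuple(int(v) for v in p.round()),2,(0,0,255),-1)
cv2.imwrite('pics/w2.png',im)
E
```

```text
t 3.85 tcp [460.6  44.2 167. ] ang -0.2411 tilt [-0.0121  0.0005] F [-0.2  -0.08 -0.55] M [-0.027 -0.01   0.017] w 0.999 g 0.0
delta [ 1.2  6.8 60.9] spin -0.0006 rows 1.4700258504332115
[[270.80152102 152.90585258]
 [269.45635457 276.87321389]
 [268.64968831 351.44697768]]
```

View pics/w2.png

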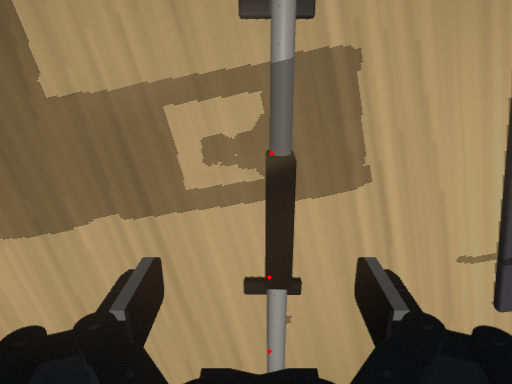

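The grip is at column 280 and runs from row 152 to 278, centred between the fingers. The arm was still swinging when the model was read, which explains the shifted dots.

Request:
move_arm --motion '[{"jaw":-1,"x":0,"y":0,"z":0,"spin":0},{"jaw":-1,"x":0,"y":0,"z":0,"spin":0},{"jaw":-1,"x":0,"y":0,"z":20,"spin":0},{"jaw":-1,"x":0,"y":0,"z":40,"spin":0}]'

```text
time: 4.18
eef_pos: [473.1, 44.6, 133.4]
orientation: [0.003, 0.786, 0.618, 0.004]
wrist_force: [-0.6, -0.6, -0.5]
width: 1.0
grip_force: 0.0
```

```bash
python3 - <<'E'
from h import *
m=camera_model('wrist');im=camera('wrist'); 
delta(466.8,43.7,106,-0.2405)
y=np.array([-np.sin(-.2405),np.cos(-.2405),0])
print(proj(m,np.array([466.8,43.7,125])+np.outer([40,-40,-100],y)))
g=cv2.cvtColor(im,6)
for r in range(80,340,15):
    row=g[r,220:340]; d=np.where(row<60)[0]; print(r,d.min()+220 if len(d) else None,d.max()+220 if len(d) else None, end=' ; ')
cv2.imwrite('pics/w3.png',im)
E
```

```text
t 4.2333 tcp [469.8  44.8 129.5] ang -0.2393 tilt [0.0022 0.    ] F [-1.19  0.21 -2.1 ] M [-0.019  0.008  0.047] w 0.998 g 0.0
delta [-1.8 -2.7 23.5] spin 0.0012 rows 0.5682792457605795
[[246.27748276 176.74974562]
 [247.9433172  318.221395  ]
 [248.90818226 400.44559407]]
80 None None ; 95 None None ; 110 None None ; 125 None None ; 140 None None ; 155 None None ; 170 None None ; 185 229 263 ; 200 228 263 ; 215 229 263 ; 230 230 263 ; 245 230 262 ; 260 230 262 ; 275 231 262 ; 290 231 262 ; 305 221 282 ; 320 232 262 ; 335 None None ;
```

Request:
move_arm --motion '[{"jaw":-1,"x":0,"y":0,"z":12,"spin":0},{"jaw":-1,"x":0,"y":0,"z":24,"spin":0},{"jaw":-1,"x":0,"y":0,"z":24,"spin":0},{"jaw":1,"x":0,"y":0,"z":24,"spin":0},{"jaw":1,"x":0,"y":0,"z":24,"spin":0},{"jaw":1,"x":0,"y":0,"z":24,"spin":0},{"jaw":1,"x":0,"y":0,"z":24,"spin":0},{"jaw":1,"x":0,"y":0,"z":24,"spin":0}]'

```text
time: 4.9
eef_pos: [468.5, 44.9, 107.2]
orientation: [0.0, 0.786, 0.618, 0.0]
wrist_force: [0.0, -0.0, -0.2]
width: 0.303
grip_force: 0.0
```

Request:
move_arm --motion '[{"jaw":1,"x":0,"y":0,"z":0,"spin":0},{"jaw":1,"x":0,"y":0,"z":0,"spin":0},{"jaw":1,"x":0,"y":0,"z":0,"spin":0},{"jaw":1,"x":0,"y":0,"z":0,"spin":0}]'

```text
time: 5.23
eef_pos: [467.7, 45.1, 107.0]
orientation: [-0.0, 0.786, 0.618, -0.0]
wrist_force: [-2.3, 1.6, 6.2]
width: 0.18
grip_force: 58.5
```

```bash
python3 -c "
from h import *
delta(466.8,43.7,260,-0.2405)"
```

```text
t 5.2333 tcp [467.7  45.1 107. ] ang -0.2392 tilt [-0.0003  0.0003] F [-2.32  1.61  6.22] M [ 0.064  0.303 -0.051] w 0.18 g 58.514853715896606
delta [  -1.5   -0.6 -153. ] spin 0.0013 rows 3.6686475202859423
```

Request:
move_arm --motion '[{"jaw":0.7,"x":0,"y":0,"z":0,"spin":0},{"jaw":0.7,"x":0,"y":0,"z":0,"spin":0},{"jaw":0.7,"x":0,"y":0,"z":0,"spin":0}]'

```text
time: 5.48
eef_pos: [467.7, 45.1, 107.0]
orientation: [-0.0, 0.786, 0.618, -0.0]
wrist_force: [-1.4, 0.6, 6.1]
width: 0.176
grip_force: 58.5
```

Request:
move_arm --motion '[{"jaw":0.66,"x":0,"y":0,"z":0,"spin":0},{"jaw":0.66,"x":0,"y":0,"z":0,"spin":0},{"jaw":0.66,"x":0,"y":0,"z":0,"spin":0}]'

```text
time: 5.73
eef_pos: [467.7, 45.1, 107.0]
orientation: [-0.0, 0.786, 0.618, 0.0]
wrist_force: [-2.0, -0.1, 5.0]
width: 0.177
grip_force: 58.5
```

Request:
move_arm --motion '[{"jaw":0.645,"x":0,"y":0,"z":0,"spin":0},{"jaw":0.645,"x":0,"y":0,"z":0,"spin":0},{"jaw":0.645,"x":0,"y":0,"z":0,"spin":0}]'

```text
time: 5.98
eef_pos: [467.7, 45.1, 107.0]
orientation: [-0.0, 0.786, 0.618, -0.0]
wrist_force: [-2.8, 0.2, 7.1]
width: 0.179
grip_force: 45.1
```

Request:
move_arm --motion '[{"jaw":0.63,"x":0,"y":0,"z":0,"spin":0},{"jaw":0.63,"x":0,"y":0,"z":0,"spin":0},{"jaw":0.63,"x":0,"y":0,"z":0,"spin":0}]'

```text
time: 6.23
eef_pos: [467.6, 45.1, 106.9]
orientation: [-0.0, 0.786, 0.618, -0.0]
wrist_force: [-2.8, 0.8, 6.3]
width: 0.184
grip_force: 11.5
```

Request:
move_arm --motion '[{"jaw":1,"x":0,"y":0,"z":0,"spin":0},{"jaw":1,"x":0,"y":0,"z":-15,"spin":0},{"jaw":1,"x":0,"y":0,"z":-40,"spin":0},{"jaw":1,"x":0,"y":0,"z":-70,"spin":0},{"jaw":1,"x":0,"y":0,"z":-100,"spin":0},{"jaw":1,"x":0,"y":0,"z":-125,"spin":0},{"jaw":1,"x":0,"y":0,"z":-140,"spin":0},{"jaw":1,"x":0,"y":0,"z":-140,"spin":0}]'

```text
time: 6.9
eef_pos: [469.6, 44.8, 249.1]
orientation: [0.002, 0.786, 0.618, 0.002]
wrist_force: [0.8, -1.0, -7.2]
width: 0.174
grip_force: 60.3
```

```bash
python3 -c "
from h import *
delta(577,52,246,-0.084)"
```

```text
t 6.9 tcp [469.6  44.8 249.1] ang -0.2389 tilt [ 0.0051 -0.0002] F [ 0.75 -1.03 -7.22] M [ 0.007 -0.094 -0.039] w 0.174 g 60.29747486114502
delta [ 32.4 102.6   3.6] spin -0.1549 rows 2.581204646391537
```

Request:
move_arm --motion '[{"jaw":1,"x":4,"y":12,"z":0,"spin":-0.02},{"jaw":1,"x":10,"y":33,"z":0,"spin":-0.05},{"jaw":1,"x":18,"y":58,"z":0,"spin":-0.09},{"jaw":1,"x":25,"y":80,"z":0,"spin":-0.12},{"jaw":1,"x":30,"y":97,"z":0,"spin":-0.145},{"jaw":1,"x":32.5,"y":104,"z":0,"spin":-0.155},{"jaw":1,"x":32.5,"y":104,"z":0,"spin":-0.155},{"jaw":1,"x":32.5,"y":104,"z":0,"spin":-0.155}]'

```text
time: 7.57
eef_pos: [575.3, 52.0, 244.3]
orientation: [-0.002, 0.736, 0.677, -0.002]
wrist_force: [0.1, 0.2, -7.4]
width: 0.178
grip_force: 60.2
```

Request:
move_arm --motion '[{"jaw":1,"x":0,"y":0,"z":0,"spin":0},{"jaw":1,"x":0,"y":0,"z":0,"spin":0},{"jaw":1,"x":0,"y":0,"z":0,"spin":0},{"jaw":1,"x":0,"y":0,"z":0,"spin":0}]'

```text
time: 7.9
eef_pos: [576.1, 51.9, 246.8]
orientation: [-0.0, 0.736, 0.677, 0.0]
wrist_force: [-0.1, 0.0, -6.2]
width: 0.178
grip_force: 60.2
```

```bash
python3 - <<'E'
from h import *
im=camera('top'); sd=camera('side')
cv2.imwrite('pics/top1.png',im); cv2.imwrite('pics/side1.png',sd)
cv2.imwrite('pics/top1c.png',cv2.resize(im[95:215,155:315],(800,600),interpolation=cv2.INTER_CUBIC))
cv2.imwrite('pics/side1c.png',cv2.resize(sd[80:250,130:350],(776,600),interpolation=cv2.INTER_CUBIC))
delta(647,46.5,246,-0.084)
E
```

```text
t 8.0 tcp [576.4  51.9 246.9] ang -0.084 tilt [0.0004 0.0001] F [ 1.   -0.17 -6.62] M [ 0.066 -0.031 -0.049] w 0.177 g 60.23075222969055
delta [ 0.6 70.8  0.9] spin -0.0 rows 1.6979866255587015
```

View pics/top1c.png

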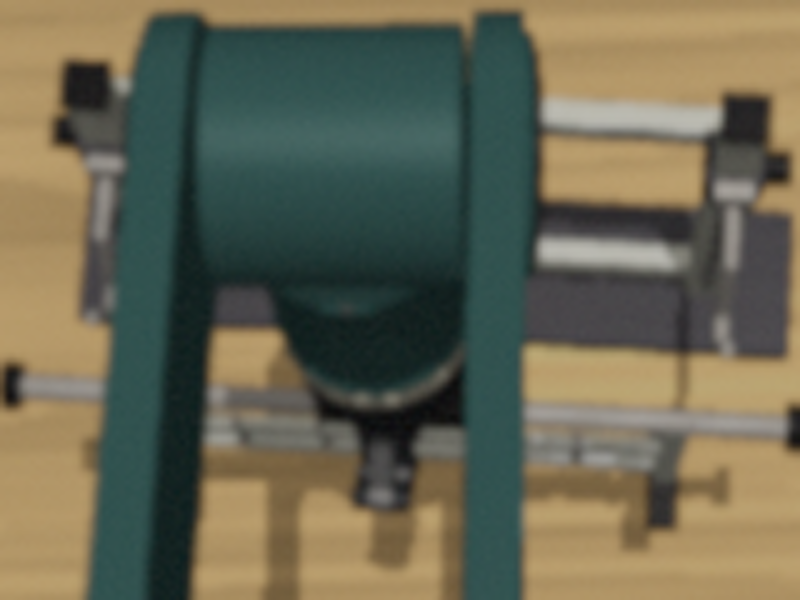

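View pics/side1c.png

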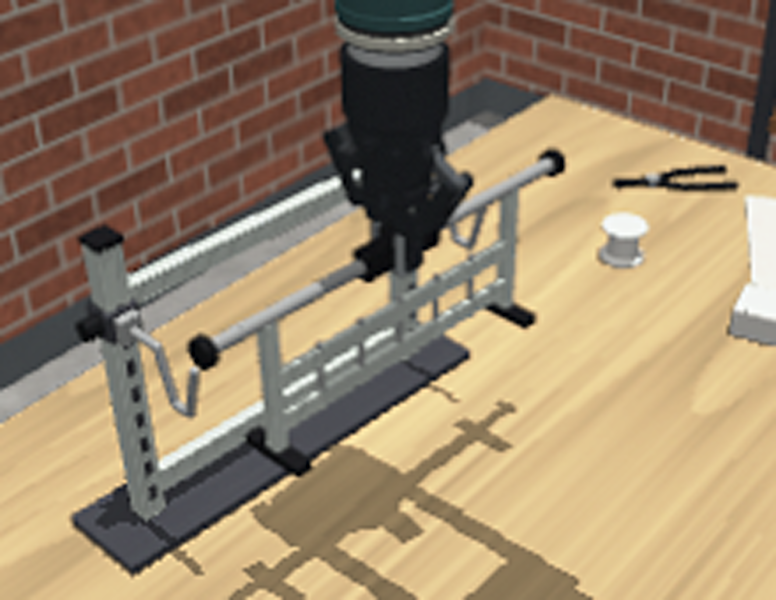

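Both views show the rack held level in front of the stand, with its caps at top (12,386)/(795,426) and side (204,351)/(551,162). The right hook tip shows in the top view at (728,350) and the left at about (92,315).

```bash
python3 - <<'E'
from h import *
mt,ms=camera_model('top'),camera_model('side')
T=lambda x,y:(x/5+155-.4,y/5+95-.4)
S=lambda x,y:(x/3.527+130-.36,y/3.527+80-.36)
L=tri((mt,T(12,386)),(ms,S(204,351)));Rr=tri((mt,T(795,426)),(ms,S(551,162)))
print(L,Rr); m=(L[0]+Rr[0])/2;d=L[0]-Rr[0];print('mid',m,'yaw',np.arctan2(-d[0],d[1]),'len',np.linalg.norm(d))
LT=tri((mt,T(93,314)),(ms,S(193,372)));print('Ltip',LT)
print('Rtip',atz(mt,T(728,348),211))
print('postR top',atz(mt,T(746,120),285),'postL',atz(mt,T(87,86),285))
E
```

```text
(array([591.71311678, 235.35884912, 263.59369607]), [np.float64(0.7753113021779688), np.float64(0.7753113021780418)]) (array([ 561.94367883, -133.63378632,  262.80154999]), [np.float64(0.8395851889875697), np.float64(0.8395851889874729)])
mid [576.8283978   50.8625314  263.19762303] yaw -0.08050323411904613 len 370.19239854376394
Ltip (array([641.53733511, 207.38515229, 206.37782911]), [np.float64(0.4308547910132572), np.float64(0.4308547910130327)])
Rtip [ 612.90237039 -109.40809179  211.        ]
postR top [ 704.72726643 -116.00160933  285.        ] postL [732.26499647 196.74879113 285.        ]
```

Request:
move_arm --motion '[{"jaw":1,"x":0.2,"y":8,"z":0,"spin":0},{"jaw":1,"x":0.5,"y":22,"z":0,"spin":0},{"jaw":1,"x":1,"y":38,"z":0,"spin":0},{"jaw":1,"x":1.2,"y":53,"z":0,"spin":0},{"jaw":1,"x":1.5,"y":65,"z":0,"spin":0},{"jaw":1,"x":1.5,"y":71,"z":0,"spin":0},{"jaw":1,"x":1.5,"y":71,"z":0,"spin":0},{"jaw":1,"x":1.5,"y":71,"z":0,"spin":0}]'

```text
time: 8.67
eef_pos: [647.3, 47.4, 246.2]
orientation: [-0.0, 0.736, 0.677, -0.0]
wrist_force: [0.1, 0.1, -7.0]
width: 0.177
grip_force: 60.2
```

Request:
move_arm --motion '[{"jaw":1,"x":0,"y":0,"z":5,"spin":0},{"jaw":1,"x":0,"y":0,"z":12,"spin":0},{"jaw":1,"x":0,"y":0,"z":19,"spin":0},{"jaw":1,"x":0,"y":0,"z":25,"spin":0},{"jaw":1,"x":0,"y":0,"z":28,"spin":0},{"jaw":1,"x":0,"y":0,"z":28,"spin":0},{"jaw":1,"x":0,"y":0,"z":28,"spin":0}]'

```text
time: 9.25
eef_pos: [647.3, 47.5, 218.2]
orientation: [-0.0, 0.736, 0.677, -0.0]
wrist_force: [1.8, -0.9, -6.3]
width: 0.181
grip_force: 60.1
```

```bash
python3 - <<'E'
from h import *
m=camera_model('wrist');im=camera('wrist');t=camera('top');s=camera('side')
for n,i in (('w4',im),('top2',t),('side2',s)): cv2.imwrite(f'pics/{n}.png',i)
delta(647.2,47.5,218,-0.084)
a=cv2.resize(im[230:384],(800,241)) if 0 else cv2.resize(im,(533,400))
b=cv2.resize(s[85:235,130:330],(533,400),interpolation=cv2.INTER_CUBIC)[:, :267]
c=cv2.resize(t[95:195,155:315],(320,200),interpolation=cv2.INTER_CUBIC)
L=cv2.resize(t[110:180,150:200],(143,200),interpolation=cv2.INTER_CUBIC); Q=cv2.resize(t[110:180,275:325],(143,200),interpolation=cv2.INTER_CUBIC)
out=np.zeros((600,800,3),np.uint8); out[:400,:533]=a; out[:400,533:]=b; out[400:,:320]=c; out[400:,320:463]=L; out[400:,470:613]=Q
cv2.imwrite('pics/m4.png',out)
E
```

```text
t 9.4 tcp [647.9  47.4 219. ] ang -0.0839 tilt [0.0009 0.0001] F [-0.66 -0.09 -6.09] M [ 0.022 -0.019 -0.044] w 0.178 g 60.11463761329651
delta [ 0.  -0.8  1. ] spin 0.0001 rows 0.030566433211039853
```

View pics/m4.png

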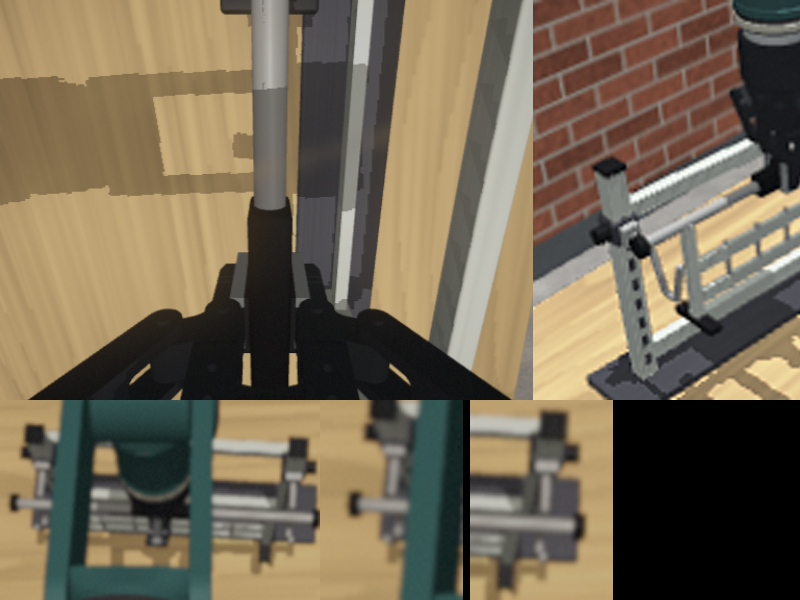

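The bar is now above both hooks: the hook arms emerge behind it and the tips in front, in the right and left top insets. I'll ease the grip and descend.

Request:
move_arm --motion '[{"jaw":0.637,"x":0,"y":0,"z":0,"spin":0},{"jaw":0.637,"x":0,"y":0,"z":5,"spin":0},{"jaw":0.637,"x":0,"y":0,"z":11,"spin":0},{"jaw":0.637,"x":0,"y":0,"z":17,"spin":0},{"jaw":0.637,"x":0,"y":0,"z":22,"spin":0},{"jaw":0.637,"x":0,"y":0,"z":25,"spin":0},{"jaw":0.637,"x":0,"y":0,"z":25,"spin":0},{"jaw":0.637,"x":0,"y":0,"z":25,"spin":0}]'

```text
time: 10.07
eef_pos: [647.4, 47.5, 193.1]
orientation: [-0.0, 0.736, 0.677, -0.0]
wrist_force: [0.5, 0.0, -6.5]
width: 0.18
grip_force: 25.7
```

```bash
python3 - <<'E'
from h import *
s=camera('side'); cv2.imwrite('pics/side3.png',s); t=camera('top')
cv2.imwrite('pics/s3.png',np.hstack([cv2.resize(s[105:205,150:290],(560,400),interpolation=cv2.INTER_CUBIC),cv2.resize(t[110:180,280:320],(229,400),interpolation=cv2.INTER_CUBIC)]))
delta(647.2,47.5,172,-0.084)
E
```

```text
t 10.1667 tcp [647.9  47.5 193.8] ang -0.0839 tilt [0.0005 0.0001] F [ 0.08  0.35 -6.35] M [-0.066 -0.039 -0.032] w 0.18 g 25.688533186912537
delta [-0.  -0.7 21.8] spin 0.0001 rows 0.5229573453240954
```

View pics/s3.png

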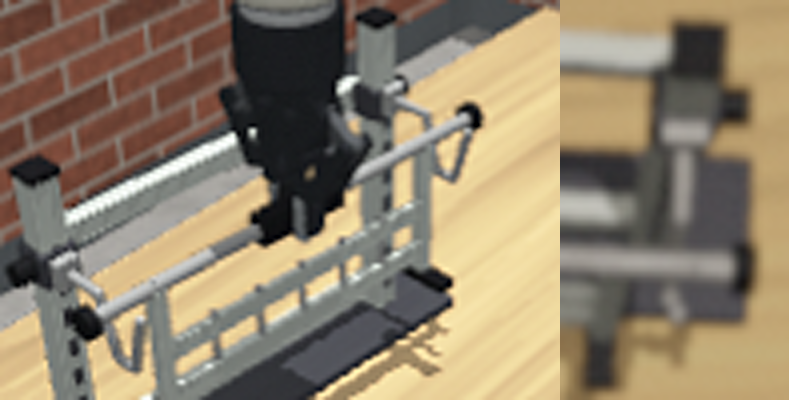

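The bar ends now sit over the mouths of both hooks and the grip reads 25.7 N. Lowering further, in smaller steps.

Request:
move_arm --motion '[{"jaw":0.637,"x":0,"y":0,"z":3,"spin":0},{"jaw":0.637,"x":0,"y":0,"z":6,"spin":0},{"jaw":0.637,"x":0,"y":0,"z":9,"spin":0},{"jaw":0.637,"x":0,"y":0,"z":12,"spin":0},{"jaw":0.637,"x":0,"y":0,"z":14,"spin":0},{"jaw":0.637,"x":0,"y":0,"z":16,"spin":0},{"jaw":0.637,"x":0,"y":0,"z":16,"spin":0}]'

```text
time: 10.75
eef_pos: [647.2, 47.4, 176.9]
orientation: [-0.0, 0.736, 0.677, -0.0]
wrist_force: [0.2, 0.1, -6.9]
width: 0.183
grip_force: 25.6
```

```bash
python3 -c "
from h import *
delta(647.2,47.5,172,-0.084)"
```

```text
t 10.75 tcp [647.2  47.4 176.9] ang -0.084 tilt [-0.001   0.0001] F [ 0.21  0.08 -6.89] M [-0.002 -0.049  0.013] w 0.183 g 25.613754093647003
delta [ 0.1 -0.   4.9] spin -0.0 rows 0.11849093107627542
```

Request:
move_arm --motion '[{"jaw":0.637,"x":0,"y":0,"z":1,"spin":0},{"jaw":0.637,"x":0,"y":0,"z":2,"spin":0},{"jaw":0.637,"x":0,"y":0,"z":3,"spin":0},{"jaw":0.637,"x":0,"y":0,"z":4,"spin":0},{"jaw":0.637,"x":0,"y":0,"z":5,"spin":0},{"jaw":0.637,"x":0,"y":0,"z":6,"spin":0},{"jaw":0.637,"x":0,"y":0,"z":6,"spin":0},{"jaw":0.637,"x":0,"y":0,"z":6,"spin":0}]'

```text
time: 11.42
eef_pos: [647.5, 47.4, 171.5]
orientation: [-0.0, 0.736, 0.677, -0.0]
wrist_force: [-0.4, -0.9, -6.9]
width: 0.179
grip_force: 25.6
```

```bash
python3 -c "
from h import *
delta(647.2,47.5,172,-0.084)"
```

```text
t 11.4167 tcp [647.5  47.4 171.5] ang -0.084 tilt [-0.0001  0.0001] F [-0.44 -0.88 -6.89] M [-0.01   0.041 -0.014] w 0.179 g 25.638676285743713
delta [ 0.  -0.3 -0.5] spin 0.0 rows 0.014929652985355552
```

Request:
move_arm --motion '[{"jaw":0.637,"x":0,"y":0,"z":1,"spin":0},{"jaw":0.637,"x":0,"y":0,"z":2,"spin":0},{"jaw":0.637,"x":0,"y":0,"z":3,"spin":0},{"jaw":0.637,"x":0,"y":0,"z":4,"spin":0},{"jaw":0.637,"x":0,"y":0,"z":4.5,"spin":0},{"jaw":0.637,"x":0,"y":0,"z":4.5,"spin":0},{"jaw":0.637,"x":0,"y":0,"z":4.5,"spin":0}]'

```text
time: 12.0
eef_pos: [647.5, 47.4, 167.0]
orientation: [-0.0, 0.736, 0.677, -0.0]
wrist_force: [-0.2, 0.1, -6.5]
width: 0.183
grip_force: 25.7
```

```bash
python3 -c "
from h import *
delta(647.2,47.5,172,-0.084)"
```

```text
t 12.0 tcp [647.5  47.4 167. ] ang -0.084 tilt [-0.0002  0.0001] F [-0.17  0.06 -6.51] M [-0.066 -0.033  0.059] w 0.183 g 25.676535665988922
delta [ 0.  -0.3 -5. ] spin -0.0 rows 0.12038540399685216
```

Request:
move_arm --motion '[{"jaw":0.637,"x":0,"y":0,"z":0.5,"spin":0},{"jaw":0.637,"x":0,"y":0,"z":1,"spin":0},{"jaw":0.637,"x":0,"y":0,"z":1.5,"spin":0},{"jaw":0.637,"x":0,"y":0,"z":2,"spin":0},{"jaw":0.637,"x":0,"y":0,"z":2.5,"spin":0},{"jaw":0.637,"x":0,"y":0,"z":3,"spin":0},{"jaw":0.637,"x":0,"y":0,"z":3,"spin":0},{"jaw":0.637,"x":0,"y":0,"z":3,"spin":0}]'

```text
time: 12.67
eef_pos: [647.6, 47.4, 164.0]
orientation: [-0.0, 0.736, 0.677, 0.0]
wrist_force: [-0.4, 0.0, -6.8]
width: 0.187
grip_force: 25.7
```

```bash
python3 -c "
from h import *
delta(647.2,47.5,172,-0.084)"
```

```text
t 12.6667 tcp [647.6  47.4 164. ] ang -0.084 tilt [-0.0001  0.0001] F [-0.37  0.03 -6.79] M [-0.019 -0.01  -0.001] w 0.187 g 25.67198932170868
delta [ 0.1 -0.4 -8. ] spin -0.0 rows 0.1914466152547848
```

Request:
move_arm --motion '[{"jaw":0.637,"x":0,"y":0,"z":0.5,"spin":0},{"jaw":0.637,"x":0,"y":0,"z":1,"spin":0},{"jaw":0.637,"x":0,"y":0,"z":1.5,"spin":0},{"jaw":0.637,"x":0,"y":0,"z":2,"spin":0},{"jaw":0.637,"x":0,"y":0,"z":2.5,"spin":0},{"jaw":0.637,"x":0,"y":0,"z":2.5,"spin":0},{"jaw":0.637,"x":0,"y":0,"z":2.5,"spin":0}]'

```text
time: 13.25
eef_pos: [647.6, 47.4, 161.6]
orientation: [0.0, 0.736, 0.677, 0.0]
wrist_force: [-0.5, 0.6, -4.9]
width: 0.18
grip_force: 25.9
```

```bash
python3 -c "
from h import *
delta(647.2,47.5,172,-0.084)"
```

```text
t 13.25 tcp [647.6  47.4 161.6] ang -0.084 tilt [0.0001 0.0001] F [-0.52  0.55 -4.94] M [-0.194  0.101 -0.047] w 0.18 g 25.85542470216751
delta [  0.   -0.4 -10.4] spin 0.0 rows 0.24875634443239358
```

```bash
cat >> h.py <<'E'
def feel(n=4):
    F=[];M=[];P=[]
    for i in range(n):
        camera('side'); o=observe(); F.append(o['wrist_force']);M.append(o['moment']);P.append(o['eef_pos'])
    F,M,P=[np.mean(a,0) for a in (F,M,P)]
    print('t',round(float(o['time']),2),'tcp',P.round(2),'F',F.round(2),'M',M.round(3),'g',round(float(o['grip_force']),1))
    up=F[2]+6.65; d=M[0]/.158; print('lift',up.round(2),'L',((up+d)/2).round(2),'R',((up-d)/2).round(2))
E
python3 -c "
from h import *
feel()"
```

```text
t 13.45 tcp [647.63  47.46 161.65] F [ 0.01  0.36 -4.75] M [-0.187  0.022 -0.039] g 25.9
lift 1.9 L 0.36 R 1.54
```

Request:
move_arm --motion '[{"jaw":0.637,"x":0,"y":0,"z":0.2,"spin":0},{"jaw":0.637,"x":0,"y":0,"z":0.4,"spin":0},{"jaw":0.637,"x":0,"y":0,"z":0.4,"spin":0}]'

```text
time: 13.7
eef_pos: [647.6, 47.4, 161.1]
orientation: [-0.0, 0.736, 0.677, 0.0]
wrist_force: [-0.1, 0.7, -5.4]
width: 0.177
grip_force: 25.8
```

```bash
python3 -c "
from h import *
feel()"
```

```text
t 13.9 tcp [647.58  47.46 161.15] F [-0.01  0.6  -4.9 ] M [-0.164  0.027 -0.041] g 25.8
lift 1.75 L 0.36 R 1.39
```

Request:
move_arm --motion '[{"jaw":0.637,"x":0,"y":0,"z":0.2,"spin":0},{"jaw":0.637,"x":0,"y":0,"z":0.4,"spin":0},{"jaw":0.637,"x":0,"y":0,"z":0.6,"spin":0},{"jaw":0.637,"x":0,"y":0,"z":0.6,"spin":0}]'

```text
time: 14.23
eef_pos: [647.6, 47.4, 160.5]
orientation: [-0.0, 0.736, 0.677, 0.0]
wrist_force: [-0.6, 0.2, -4.9]
width: 0.182
grip_force: 25.8
```

```bash
python3 -c "
from h import *
feel(3)"
```

```text
t 14.38 tcp [647.56  47.44 160.53] F [-0.05  0.34 -4.92] M [-0.166  0.055 -0.024] g 25.8
lift 1.73 L 0.34 R 1.39
```

Request:
move_arm --motion '[{"jaw":0.637,"x":0,"y":0,"z":0.2,"spin":0},{"jaw":0.637,"x":0,"y":0,"z":0.4,"spin":0},{"jaw":0.637,"x":0,"y":0,"z":0.6,"spin":0},{"jaw":0.637,"x":0,"y":0,"z":0.6,"spin":0},{"jaw":0.637,"x":0,"y":0,"z":0.6,"spin":0},{"jaw":0.637,"x":0,"y":0,"z":0.6,"spin":0}]'

```text
time: 14.88
eef_pos: [647.6, 47.4, 160.0]
orientation: [-0.0, 0.736, 0.677, 0.0]
wrist_force: [-0.5, 1.1, -4.2]
width: 0.185
grip_force: 25.8
```

```bash
python3 -c "
from h import *
feel(3)"
```

```text
t 15.03 tcp [647.57  47.46 159.95] F [-0.44  1.04 -4.85] M [-0.081  0.026 -0.038] g 25.8
lift 1.8 L 0.65 R 1.16
```

Request:
move_arm --motion '[{"jaw":0.637,"x":0,"y":0,"z":0.2,"spin":0},{"jaw":0.637,"x":0,"y":0,"z":0.4,"spin":0},{"jaw":0.637,"x":0,"y":0,"z":0.6,"spin":0},{"jaw":0.637,"x":0,"y":0,"z":0.6,"spin":0}]'

```text
time: 15.37
eef_pos: [647.6, 47.5, 159.6]
orientation: [0.0, 0.736, 0.677, 0.0]
wrist_force: [-1.0, 0.9, -2.6]
width: 0.181
grip_force: 26.1
```

```bash
python3 -c "
from h import *
feel(3)"
```

```text
t 15.52 tcp [647.62  47.46 159.61] F [-1.01  1.2  -2.42] M [-0.069  0.191 -0.039] g 26.2
lift 4.23 L 1.89 R 2.33
```

Request:
move_arm --motion '[{"jaw":0.637,"x":0,"y":-0.2,"z":0.1,"spin":0},{"jaw":0.637,"x":0,"y":-0.4,"z":0.2,"spin":0},{"jaw":0.637,"x":0,"y":-0.4,"z":0.2,"spin":0},{"jaw":0.637,"x":0,"y":-0.4,"z":0.2,"spin":0}]'

```text
time: 15.85
eef_pos: [647.6, 47.4, 159.5]
orientation: [0.0, 0.736, 0.677, 0.0]
wrist_force: [0.0, 1.3, 0.3]
width: 0.183
grip_force: 26.3
```

```bash
sed -i 's/d=M\[0\]\/.158/d=(M[0]-.19*F[1])\/.158/' h.py; python3 -c "
from h import *
feel(4)"
```

```text
t 16.05 tcp [647.58  47.45 159.44] F [ 0.06  0.67 -0.01] M [-0.079 -0.007 -0.026] g 26.4
lift 6.64 L 2.67 R 3.97
```

Request:
move_arm --motion '[{"jaw":0.637,"x":0,"y":0,"z":0,"spin":0},{"jaw":0.637,"x":0,"y":0,"z":0,"spin":0},{"jaw":0.637,"x":0,"y":0,"z":0,"spin":0},{"jaw":0.637,"x":0,"y":0,"z":0,"spin":0},{"jaw":0.637,"x":0,"y":0,"z":0,"spin":0},{"jaw":0.637,"x":0,"y":0,"z":0,"spin":0},{"jaw":0.637,"x":0,"y":0,"z":0,"spin":0},{"jaw":0.637,"x":0,"y":0,"z":0,"spin":0}]'

```text
time: 16.72
eef_pos: [647.5, 47.5, 159.3]
orientation: [0.0, 0.736, 0.677, 0.0]
wrist_force: [1.5, 1.3, 1.8]
width: 0.178
grip_force: 26.5
```

```bash
python3 -c "
from h import *
feel(8)"
```

```text
t 17.12 tcp [647.49  47.46 159.3 ] F [1.92 0.91 1.06] M [-0.095 -0.304 -0.011] g 26.5
lift 7.71 L 3.0 R 4.7
```

Request:
move_arm --motion '[{"jaw":0.637,"x":0,"y":0.2,"z":-0.1,"spin":0},{"jaw":0.63,"x":0,"y":0.2,"z":-0.1,"spin":0},{"jaw":0.625,"x":0,"y":0.2,"z":-0.1,"spin":0},{"jaw":0.615,"x":0,"y":0.2,"z":-0.1,"spin":0},{"jaw":0.6,"x":0,"y":0.2,"z":-0.1,"spin":0},{"jaw":0.55,"x":0,"y":0.2,"z":-0.1,"spin":0},{"jaw":0.4,"x":0,"y":0.2,"z":-0.1,"spin":0},{"jaw":0.2,"x":0,"y":0.2,"z":-0.1,"spin":0}]'

```text
time: 17.78
eef_pos: [646.6, 47.4, 158.9]
orientation: [-0.001, 0.736, 0.677, -0.001]
wrist_force: [-0.3, -0.0, -0.3]
width: 0.399
grip_force: 0.0
```

```bash
python3 -c "
from h import *
feel(2)"
```

```text
t 17.88 tcp [646.87  47.4  158.99] F [-0.32 -0.08 -0.05] M [-0.012 -0.03  -0.007] g 0.0
lift 6.6 L 3.31 R 3.29
```

Request:
move_arm --motion '[{"jaw":0.1,"x":0,"y":0,"z":0,"spin":0},{"jaw":0.1,"x":0,"y":0,"z":0,"spin":0},{"jaw":0.1,"x":0,"y":0,"z":-5,"spin":0},{"jaw":0.1,"x":0,"y":0,"z":-15,"spin":0},{"jaw":0.1,"x":0,"y":0,"z":-30,"spin":0},{"jaw":0.1,"x":0,"y":0,"z":-50,"spin":0},{"jaw":0.1,"x":0,"y":0,"z":-75,"spin":0},{"jaw":0.1,"x":0,"y":0,"z":-100,"spin":0}]'

```text
time: 18.55
eef_pos: [647.1, 47.4, 261.0]
orientation: [-0.0, 0.736, 0.677, -0.0]
wrist_force: [-0.2, 0.2, -0.3]
width: 0.451
grip_force: 0.0
```

Request:
move_arm --motion '[{"jaw":0.1,"x":0,"y":0,"z":-20,"spin":0},{"jaw":0.1,"x":0,"y":0,"z":-40,"spin":0},{"jaw":0.1,"x":0,"y":0,"z":-60,"spin":0},{"jaw":0.1,"x":0,"y":0,"z":-60,"spin":0},{"jaw":0.1,"x":0,"y":0,"z":-60,"spin":0},{"jaw":0.1,"x":0,"y":0,"z":-60,"spin":0},{"jaw":0.1,"x":0,"y":0,"z":-60,"spin":0},{"jaw":0.1,"x":0,"y":0,"z":-60,"spin":0}]'

```text
time: 19.22
eef_pos: [646.6, 47.4, 317.9]
orientation: [-0.001, 0.736, 0.677, -0.001]
wrist_force: [-0.8, -0.1, -0.4]
width: 0.451
grip_force: 0.0
```

```bash
python3 - <<'E'
from h import *
s=camera('side')
for i in range(10): camera('top')
s2=camera('side'); print('motion',np.abs(s2[110:240,140:300].astype(int)-s[110:240,140:300]).mean()); feel(2)
cv2.imwrite('pics/s5.png',cv2.resize(s2[90:250,130:340],(788,600),interpolation=cv2.INTER_CUBIC))
E
```

```text
motion 0.5644711538461539
t 19.92 tcp [647.4   47.44 319.3 ] F [-0.14  0.46 -0.43] M [-0.015 -0.015 -0.006] g 0.0
lift 6.22 L 2.79 R 3.43
```

View pics/s5.png

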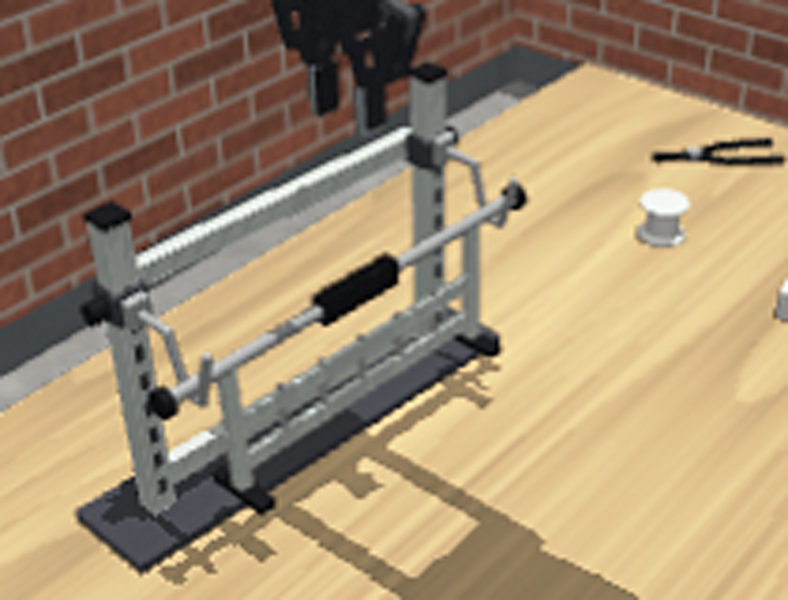

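The rack hangs still in both hooks, with bar ends seated at about (190,390) and (497,208), and the gripper is well clear above it.

```bash
python3 -c "
from bench import sign_off
print(sign_off())"
```

```text
the job is handed in; nothing more can be done
None
```

The rack hangs by its bar in both hooks and I have handed the job in at about 20 s. By the wrist sensor, each hook carried about 3–5 N during the one-second hold before release, under the 9 N limit. The bystanders were left alone, and the sign-off gave no verdict.

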